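# Close the ink tank and purge the carton coder

### The job

The packing bench's carton coder has just been topped up and the blue filler cap of its ink tank is still loose: screw it clockwise until it is fully home, so that the tank can hold pressure. Only then press the green purge button on top of the print head all the way in with the fingers, firmly but without forcing it, and keep it in for at least two seconds without a break: the program finishes while still holding it in. Leave everything else on the bench where it is.

Things in the scene. Friction and masses are not known exactly. Their poses are not given: they have to be found in the camera images.
- ink_unit: Ink supply of the coder, fixed: dark base plate 200 (x) by 250 mm (y) with an upright round steel ink tank, diameter 104 mm, centred 65 mm towards +y of the origin, and a grey pump cabinet 170 x 110 mm centred 65 mm towards -y, 126 mm high, gauge and regulator knob on it up to 160 mm. Origin: centre of the plate's underside, z up. Place varies by 12 cm, yaw by 0.2 rad either way.
- ink_cap (a joint): How far the filler cap is unscrewed, rad: 0 = fully home (hard stop), positive = anticlockwise from above; starts between 1.4 and 2.6, range 0 to 4.5. Turning it clockwise from above lowers the value and brings the cap down 6 mm a turn (about 1 mm per rad). Takes about 0.06 N m to turn, stays where it is left, cannot come off.
- ink_cap_grip (a point): Middle of the blue filler cap on top of the ink tank: a ribbed upright cylinder, diameter 50 mm, height 28 mm, a white line on its top. The point lies on its axis, 14 mm below its top, 166 mm above the bench when home; it rises with the cap. The neck below the cap is narrower (45 mm) down to the tank's shoulder, 138 mm above the bench. x axis: along the white line, turns with the cap.
- print_head: Print head on its stand, fixed to the right (-y) of the ink unit, about 250 mm from it: dark plate 140 x 140 mm, column 30 x 30 mm (top at 195 mm) on the far side, white and blue housing 70 (x) by 60 mm (y), top 205 mm above the bench, centred 17 mm towards -x of the origin; steel purge tray with a splash plate 167 mm high on its -y side. Origin: centre of the plate's underside, z up.
- purge_top (a point): Centre of the top face of the green purge button, 26 mm diameter, on top of the print head in a black bezel (42 mm diameter, top 217 mm above the bench); the top face is 228 mm above the bench when out, and goes down with the button to 221 mm.
- purge (a joint): How far the purge button is pressed straight down, m: 0 = out, 0.007 = fully in (stop). It springs back when let go; it starts to move at about 3 N and takes about 10 N to be fully in.
- carton: Closed cardboard carton 240 x 170 x 120 mm, 0.7 kg, standing at the right; bystander. Origin: centre of its underside.
- tape_roll: Roll of brown tape lying flat, outer diameter 110 mm, 48 mm high; bystander. Origin: centre of its underside.
- label_roll: Roll of white labels standing on end, diameter 100 mm, 100 mm high; bystander. Origin: centre of its underside.
- refill_bottle: White ink refill bottle with a black cap and a blue label, diameter 76 mm, 175 mm high, already closed; bystander. Origin: centre of its underside.
- tape_gun: Red hand tape dispenser with a roll of brown tape, lying on its side, about 190 x 130 mm, 54 mm high; bystander. Origin: under the centre of the roll.
- scanner: Black and yellow cordless barcode scanner lying on its side, about 120 x 130 mm, 40 mm high; bystander. Origin: near the middle of its head, on the bench.
- cutter: Yellow box cutter lying flat, about 140 x 26 x 18 mm; bystander. Origin: middle, on the bench.
Things that resemble listed ones, but are neither listed nor needed, are in the scene too. Leave any pink look-alike of the print_head alone.

How it is judged:
By the outcome, as a careful person would: the job done as asked, in the order asked, and still so for the second after the job is handed in, while the arm keeps its last pose, push and grip.
It also fails if it takes over 59 s, if anything falls off the work surface, if the arm or the gripper's body presses on something with over 40 N, if the wrist force passes 120 N, or if a joint passes its speed limit or range.

### The arm

A 6-joint arm with a two-finger parallel gripper is mounted at the origin on the work surface. World frame = base frame: x ahead of the robot, y to its left, z up, the work surface at z = 0. Lengths are in m, angles in rad, forces in N, time in s.
With the tool pointing down it reaches from about 0.35 to 0.85 m from the base axis. Payload 8.1 kg.
Tool frame: the origin (TCP) lies midway between the tips of the shut fingers; the grasp point (between the pads) lies 19 mm behind it (robot.grip_point_offset is the distance from the TCP to the grasp point, in m); z points along the fingers, y is the line along which they close (so a half turn about z gives the same grasp; the last joint's range is limited). The gripper opens to 93 mm and grips with 3 to 60 N. Pads are 15 mm wide; open, the fingers measure 128 mm over their backs; the gripper's body (75 mm by 188 mm) begins 65 mm behind the grasp point.
Start: joints at [1.077, 0.13, 1.488, -0, 1.523, -0.085], TCP at [0.238, 0.551, 0.219] pointing down, gripper open.
Joint ranges: [-2.96, 2.96], [-0.89, 2.26], [0.02, 2.5], [-1.34, 4.48], [0, 2.73], [-2.66, 2.66]. Speed limits (rad/s): [2.39, 2.39, 2.79, 3.14, 3.14, 3.14].

### API

Orientations are given as a rotation vector (axis times angle).
In Python, from plant import robot, read_camera, job gives the robot as it stands.
- The arm moves only by the shell command python3 -m inch 'ROWS' [FORCE]. ROWS is JSON, one flat list of numbers, 5 for each row, row after row: the shift along the world's x, y, z in mm, then the turn about the world's z in degrees, then the opening in per cent of the stroke, from 0 (shut) to 100 (fully open). In form: [dx, dy, dz, yaw, hand, dx, dy, dz, yaw, hand, ...]. A call has 1 to 10 rows; each row is the pose to reach, as a shift and turn from the pose commanded when the call began; what a row does not reach only later rows make up. A row lasts 1/12 s, in which the tool goes at most 41.7 mm and 7.16 degrees, less where a joint would pass 70% of its speed; a pose out of reach is approached as far as the arm can. A call with a gripper value outside its range is refused whole. The fingers move at their own pace and stop on an object; FORCE is the grip in N (left out, the last holds). Time passes only in rows, so rows that repeat a pose let the fingers close. It gives the time, the measured TCP pose, the force, the opening and the grip force at its end, in the units of the state.
- robot.read_state(): the state, without advancing time (a new reading comes with each control period).
- read_camera(name): name is "scene" or "top" or "wrist"; returns a dict with "image" (384x512x3 uint8, blue, green, red), "K" (3x3 intrinsics, pixels), "extrinsics" (4x4, takes a point from world to camera coordinates); the wrist camera has in their place "mount" (4x4, takes a point from camera to tool coordinates, whose origin is the TCP and whose axes are the flange's). Camera axes: x right, y down, z forward; pixel columns grow to the right and rows downward; lengths in m; the calibration is good to about 2 mm. A picture is of the moment at which its call begins: read the wrist's pose just before it. There is no depth.
- job.close_job(): hands the job in; it is judged then, once.
The state is a dict: "t": time; "q": joint angles; "dq": joint speeds; "joint_torque": joint torques, N m; "tool_pos": TCP position; "orientation": TCP orientation; "force": force on the tool from outside, world axes, zero at the start; "wrist_torque": the same for the moment, N m; "opening": finger opening in m; "gripper_force": force on a finger pad.
Only numpy, scipy, OpenCV 4.12 (cv2) and the standard library are available. Lean on these libraries where they do the work, as an engineer would, in place of code of your own. Each camera call takes 0.05 s, during which the arm holds its last target. There are 200 camera calls.

## Working session

There is one attempt and no reset: what is moved stays moved. The work goes in short steps, Python scripts to look and compute and a shell command to move; the robot and the scene stay as the last step left them, time stands still between calls to the robot, and variables do not carry over. Pictures are saved under pics/ and viewed, at most 10 in all, crops included, and the job is handed in when it is done.

```bash
ls; mkdir -p pics; cat > h.py <<'E'
import numpy as np, cv2
from plant import robot, read_camera, job
from scipy.spatial.transform import Rotation as R
def cam(n):
    s=robot.read_state(); c=read_camera(n); K=np.array(c["K"])
    if n=="wrist":
        T=np.eye(4);T[:3,:3]=R.from_rotvec(s["orientation"]).as_matrix();T[:3,3]=s["tool_pos"]
        E=np.linalg.inv(T@np.array(c["mount"]))
    else: E=np.array(c["extrinsics"])
    return np.array(c["image"]),K,E
def ray(K,E,u,v,z):
    C=np.linalg.inv(E); d=C[:3,:3]@np.linalg.inv(K)@[u,v,1]; o=C[:3,3]
    return o+d*(z-o[2])/d[2]
def blobs(im,lo,hi,amin=20):
    m=cv2.inRange(cv2.cvtColor(im,cv2.COLOR_BGR2HSV),lo,hi)
    n,l,st,ce=cv2.connectedComponentsWithStats(m)
    return [(ce[i].round(1),st[i].tolist()) for i in range(1,n) if st[i,4]>=amin]
E
python3 - <<'E'
from h import *
a,K,E=cam("top"); b,K2,E2=cam("scene")
cv2.imwrite("pics/top.png",a);cv2.imwrite("pics/scene.png",b)
for n,im,k,e in(("top",a,K,E),("scene",b,K2,E2)):
  print(n,np.linalg.inv(e)[:3,3].round(3))
  for nm,lo,hi,z in(("blue",(95,120,50),(130,255,255),.182),("green",(40,90,50),(85,255,255),.228)):
    for c,s in blobs(im,lo,hi): print(nm,c,s,ray(k,e,*c,z).round(3))
print(robot.read_state())
E
```

```text
pics
top [ 0.411 -0.005  1.391]
blue [97.4 88.2] [81, 70, 41, 39, 943] [0.838 0.498 0.182]
blue [173.   88.1] [156, 70, 38, 39, 923] [0.839 0.278 0.182]
blue [399.   87.9] [380, 70, 39, 39, 907] [ 0.839 -0.375  0.182]
blue [286.9 128.3] [278, 122, 21, 10, 67] [ 0.72  -0.052  0.182]
blue [217.5 166.9] [211, 165, 14, 6, 31] [0.608 0.145 0.182]
blue [197.  181.2] [188, 173, 18, 17, 225] [0.567 0.203 0.182]
green [311.1 198.2] [307, 194, 9, 10, 73] [ 0.515 -0.115  0.228]
green [233.9 273.7] [229, 269, 10, 10, 78] [0.313 0.091 0.228]
scene [ 1.721 -0.056  0.896]
blue [458.4  74.8] [423, 35, 67, 87, 3609] [-0.54   1.066  0.182]
blue [416.8 107.7] [402, 106, 27, 4, 45] [-0.095  0.696  0.182]
blue [416.2 112.5] [404, 110, 24, 5, 38] [-0.041  0.675  0.182]
blue [426.2 135.1] [397, 120, 53, 40, 976] [0.184 0.636 0.182]
blue [464.1 132.1] [457, 129, 14, 8, 59] [0.164 0.79  0.182]
blue [329.6 195.7] [322, 188, 17, 16, 214] [0.593 0.199 0.182]
blue [314.3 221.2] [308, 219, 13, 5, 30] [0.721 0.134 0.182]
blue [242.2 283.2] [229, 272, 27, 21, 409] [ 0.954 -0.064  0.182]
blue [480.6 301.2] [449, 274
[... 265 characters left out ...]
3] [ 0.531 -0.118  0.228]
{'t': 0.1, 'q': array([ 1.07657676e+00,  1.31091171e-01,  1.48915620e+00,  1.22487126e-05,
        1.52302145e+00, -8.54295671e-02]), 'dq': array([ 0.00107233, -0.00186888, -0.000754  , -0.00048474, -0.00081627,
        0.00109164]), 'joint_torque': array([ 1.06465559e-03, -5.61337674e+01, -4.93100488e+01,  7.71075231e-02,
        2.90568452e-02, -6.20157425e-05]), 'tool_pos': array([0.23824544, 0.5501092 , 0.21769685]), 'orientation': array([-6.37565211e-01, -3.07571544e+00,  2.51722919e-03]), 'force': array([-0.15904579, -0.55549359,  0.00605272]), 'wrist_torque': array([-0.03363563, -0.00867816, -0.0346689 ]), 'gripper_force': 0.0, 'opening': 0.09301529794323699}
```

View pics/top.png

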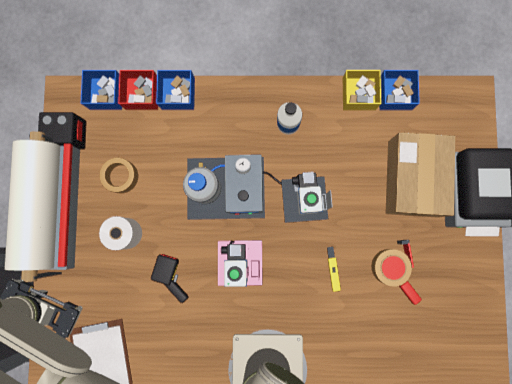

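View pics/scene.png

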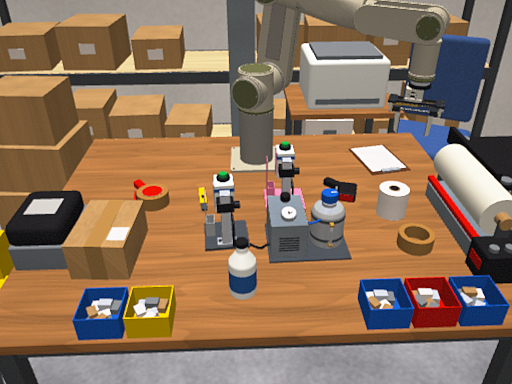

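The top view shows the ink unit with its blue cap at (197,181). The real print head's button is at (311,198), and the pink decoy is at (234,274). I'll move above the cap.

```bash
python3 -m inch '[10,-10,35,0,100, 40,-42,60,0,100, 329,-347,90,0,100, 329,-347,90,0,100, 329,-347,90,0,100, 329,-347,90,0,100, 329,-347,90,0,100, 329,-347,90,0,100, 329,-347,90,0,100, 329,-347,90,0,100]' && python3 -m inch '[0,0,0,0,100,0,0,0,0,100,0,0,0,0,100]'
cat > w.py <<'E'
from h import *
import sys
im,K,E=cam("wrist"); cv2.imwrite("pics/%s.png"%sys.argv[1],im)
for nm,lo,hi,z in(("blue",(95,120,50),(130,255,255),.182),("green",(40,90,50),(85,255,255),.228)):
  for c,s in blobs(im,lo,hi,100): print(nm,c,s,ray(K,E,*c,z).round(4))
s=robot.read_state();print(s["t"],s["tool_pos"].round(4),s["orientation"].round(3),s["q"].round(2),s["force"].round(1))
E
python3 w.py w1
```

```text
t: 0.93
tool_pos: [0.5026, 0.2711, 0.3008]
orientation: [-0.637, -3.076, 0.0]
force: [0.1, 0.5, 0.6]
opening: 0.0928
gripper_force: 0.0
t: 1.18
tool_pos: [0.5015, 0.2729, 0.3004]
orientation: [-0.639, -3.075, 0.0]
force: [0.2, 0.7, -0.8]
opening: 0.093
gripper_force: 0.0
blue [ 9.5 79.2] [0, 53, 24, 50, 419] [0.336  0.1153 0.182 ]
blue [ 98.1 215.2] [70, 201, 60, 28, 101] [0.4731 0.1173 0.182 ]
blue [219.1 261.9] [194, 233, 52, 58, 1727] [0.566  0.2024 0.182 ]
blue [376.3 342.3] [356, 335, 30, 17, 196] [0.727  0.3185 0.182 ]
blue [339.6 362.3] [327, 345, 34, 28, 122] [0.7374 0.2719 0.182 ]
blue [141.  370.9] [116, 351, 53, 33, 883] [0.6583 0.0587 0.182 ]
1.2333 [0.501  0.2736 0.3005] [-0.637 -3.075  0.   ] [ 0.41  0.03  1.44  0.    1.67 -0.75] [ 0.2  0.3 -0.1]
```

```bash
python3 -m inch '[22,-24,0,0,100,66,-70,0,0,100,66,-70,0,0,100,66,-70,0,0,100,66,-70,0,0,100,66,-70,0,0,100]' && python3 w.py w2
```

```text
t: 1.73
tool_pos: [0.5668, 0.2045, 0.3008]
orientation: [-0.635, -3.076, -0.0]
force: [-0.3, 0.4, 0.4]
opening: 0.0928
gripper_force: 0.0
blue [255.9 178.8] [231, 151, 53, 55, 2061] [0.5659 0.2035 0.182 ]
blue [233.7 219. ] [220, 206, 27, 24, 143] [0.5947 0.1675 0.182 ]
1.7833 [0.5667 0.2047 0.301 ] [-6.340e-01 -3.076e+00 -1.000e-03] [ 0.26  0.12  1.35  0.    1.67 -0.9 ] [-0.7 -0.5  0.4]
```

View pics/w2.png

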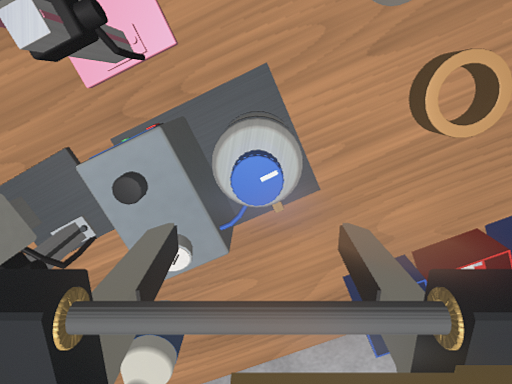

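```bash
python3 - <<'E'
from h import *
im,K,E=cam("wrist")
m=cv2.inRange(cv2.cvtColor(im,cv2.COLOR_BGR2HSV),(95,120,130),(130,255,255)); m[:, :225]=0; m[208:]=0
c=cv2.convexHull(max(cv2.findContours(m,0,2)[0],key=cv2.contourArea))
(x,y),r=cv2.minEnclosingCircle(c);print(x,y,r,ray(K,E,x,y,.182))
print([np.linalg.norm(ray(K,E,x+r,y,.182)-ray(K,E,x-r,y,.182))])
w=cv2.inRange(im,(200,200,200),(255,255,255));w[:,:235]=0;w[:,284:]=0;w[:155]=0;w[206:]=0
p=np.argwhere(w)[:,::-1];q=np.array([ray(K,E,*a,.182)[:2] for a in p]);print(len(p),q.mean(0))
u,s,v=np.linalg.svd(q-q.mean(0));d=v[0];d*=np.sign(d@(q.mean(0)-ray(K,E,x,y,.182)[:2]));print(np.degrees(np.arctan2(d[1],d[0])))
E
```

```text
256.5052185058594 179.07949829101562 26.42753791809082 [0.56644229 0.20405877 0.182     ]
[np.float64(0.049396140239152106)]
76 [0.56742473 0.21528545]
71.97212905114898
```

```bash
python3 -m inch '[0,0,-40,0,100,0,0,-80,0,100,0,-1,-115,0,100,0,-1,-140,0,100,0,-1,-151,0,100,0,-1,-151,0,100,0,-1,-151,0,0,0,-1,-151,0,0,0,-1,-151,0,0,0,-1,-151,0,0]' 25 && python3 -m inch '[0,0,0,0,0,0,0,0,0,0,0,0,0,0,0]'
```

```text
t: 2.67
tool_pos: [0.5691, 0.2024, 0.1523]
orientation: [0.637, 3.073, 0.003]
force: [0.9, 0.2, -0.2]
opening: 0.0706
gripper_force: 0.0
t: 2.92
tool_pos: [0.568, 0.202, 0.1504]
orientation: [0.638, 3.076, 0.001]
force: [2.8, 5.3, 1.4]
opening: 0.0511
gripper_force: 4.3
```

```bash
python3 -m inch '[0,0,0,0,0,0,0,0,0,0,0,0,0,0,0]' && python3 -m inch '[0,0,0,-6,0,0,0,0,-12,0,0,0,0,-18,0,0,0,0,-24,0,0,0,-1,-30,0,0,0,-1,-36,0,0,0,-1,-42,0,0,0,-1,-48,0,0,0,-1,-54,0,0,0,-1,-60,0]' && python3 -c "
from h import *
s=robot.read_state();print(s['force'],s['wrist_torque'],s['q'])"
```

```text
t: 3.17
tool_pos: [0.5682, 0.2025, 0.1504]
orientation: [0.637, 3.075, 0.002]
force: [2.7, 4.3, 0.8]
opening: 0.0494
gripper_force: 25.0
t: 4.0
tool_pos: [0.5682, 0.2025, 0.1495]
orientation: [2.096, 2.34, 0.002]
force: [2.1, 3.9, 0.6]
opening: 0.0498
gripper_force: 25.0
[2.09097255 3.8998055  0.58218957] [ 0.63270761 -0.29053819  0.09392022] [2.57017305e-01 1.78436267e-01 1.56252909e+00 6.19000763e-04
 1.39918978e+00 1.46966345e-01]
```

```bash
python3 -m inch '[0,0,0,-6,0,0,0,0,-12,0,0,0,0,-18,0,0,0,0,-24,0,0,0,0,-24,0]' && python3 -c "
from h import *
s=robot.read_state();print(s['force'],s['wrist_torque'],s['q'])" && python3 -m inch '[0,0,-1,-6,0,0,0,-1,-12,0,0,0,-1,-18,0,0,0,-1,-18,0]' && python3 -c "
from h import *
s=robot.read_state();print(s['force'],s['wrist_torque'],s['q'])"
```

```text
t: 4.42
tool_pos: [0.5682, 0.2026, 0.1491]
orientation: [-2.538, -1.851, -0.002]
force: [3.7, 4.5, -0.8]
opening: 0.0495
gripper_force: 25.0
[ 3.70154115  4.54725685 -0.82419786] [ 0.76305068 -0.40154084 -0.07844047] [2.57010311e-01 1.78806251e-01 1.56278391e+00 7.29361251e-04
 1.39871893e+00 5.67629821e-01]
t: 4.75
tool_pos: [0.5678, 0.2019, 0.1486]
orientation: [2.795, 1.434, 0.0]
force: [-0.9, 0.8, 5.5]
opening: 0.0497
gripper_force: 25.0
[-0.88635867  0.79781633  5.52348946] [0.06815496 0.34955825 0.22261271] [ 2.56777543e-01  1.78811519e-01  1.56371028e+00 -2.90653702e-04
  1.39880578e+00  8.79462748e-01]
```

```bash
for i in 1; do python3 -m inch '[0,0,0,-5,0,0,0,0,-10,0,0,0,0,-10,0]'; python3 -c "
from h import *
s=robot.read_state();print(s['force'],s['wrist_torque'],s['q'])"; python3 w.py w3; done
```

```text
t: 5.0
tool_pos: [0.5675, 0.2018, 0.1483]
orientation: [2.907, 1.191, -0.001]
force: [-2.6, -0.3, 6.5]
opening: 0.0494
gripper_force: 25.0
[-2.6079098  -0.32472992  6.53980494] [-0.02703388  0.59586257  0.60648493] [ 2.56791062e-01  1.78914566e-01  1.56405886e+00 -3.49338108e-04
  1.39908113e+00  1.05020448e+00]
blue [365.4 210.4] [335, 199, 58, 30, 485] [0.6233 0.1894 0.182 ]
blue [256.7 261.4] [207, 218, 103, 83, 6598] [0.5706 0.206  0.182 ]
5.05 [0.5675 0.2018 0.1483] [ 2.905e+00  1.197e+00 -1.000e-03] [ 0.26  0.18  1.56 -0.    1.4   1.05] [-3.3  1.   4.9]
```

View pics/w3.png

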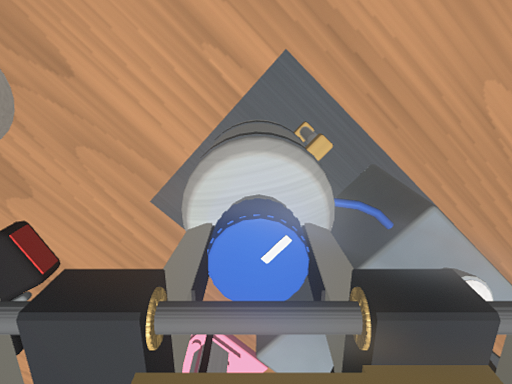

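The wrist view shows the cap held between the pads. Its line is at about (277,248) and lags the gripper by about 20°, so it is probably against the stop. I'll measure the line, turn a little further with a firmer grip, and compare.

```bash
cat > l.py <<'E'
from h import *
im,K,E=cam("wrist")
w=cv2.inRange(im,(200,200,200),(255,255,255));w[:,:215]=0;w[:,302:]=0;w[:210]=0;w[296:]=0
p=np.argwhere(w)[:,::-1];q=np.array([ray(K,E,*a,.180)[:2] for a in p])
u,s,v=np.linalg.svd(q-q.mean(0));d=v[0];d*=np.sign(d@(q.mean(0)-[.5664,.204]))
S=robot.read_state();t=R.from_rotvec(S["orientation"]).as_matrix()[:,1]
print("n",len(p),q.mean(0).round(4),"line",np.degrees(np.arctan2(d[1],d[0])).round(1),"tool y",np.degrees(np.arctan2(t[1],t[0])).round(1),"F",S["force"].round(1),"M",S["wrist_torque"].round(2),S["q"].round(2),S["t"])
E
python3 l.py; python3 -m inch '[0,0,0,0,0,0,0,0,0,0,0,0,0,-4,0,0,0,0,-8,0,0,0,0,-8,0]' 40; python3 l.py
```

```text
n 296 [0.5806 0.2048] line -67.5 tool y -45.2 F [-2.6  0.7  5.8] M [0.04 0.61 0.48] [ 0.26  0.18  1.56 -0.    1.4   1.04] 5.1
t: 5.52
tool_pos: [0.5672, 0.2018, 0.1482]
orientation: [2.982, 0.987, -0.002]
force: [-5.3, -0.0, 6.6]
opening: 0.0494
gripper_force: 40.0
n 297 [0.5809 0.2047] line -78.9 tool y -53.2 F [-3.9  0.5  6.8] M [-0.04  0.85  0.62] [ 0.26  0.18  1.56 -0.    1.4   1.19] 5.5667
```

```bash
cat > l2.py <<'E'
from h import *
im,K,E=cam("wrist")
w=cv2.inRange(im,(190,190,190),(255,255,255));b=cv2.inRange(cv2.cvtColor(im,cv2.COLOR_BGR2HSV),(95,120,130),(130,255,255))
n,l,st,ce=cv2.connectedComponentsWithStats(w)
hull=cv2.convexHull(max(cv2.findContours(b,0,2)[0],key=cv2.contourArea))
for i in range(1,n):
  if st[i,4]>30 and cv2.pointPolygonTest(hull,tuple(map(float,ce[i])),True)>0:
    q=np.array([ray(K,E,*a,.180)[:2] for a in np.argwhere(l==i)[:,::-1]],np.float32)
    u,s,v=np.linalg.svd(q-q.mean(0),full_matrices=False);print(ce[i],st[i],q.mean(0),s,np.degrees(np.arctan2(v[0,1],v[0,0])))
    o=q.mean(0)-[.5664,.2041];print("mean dir",np.degrees(np.arctan2(o[1],o[0])))
S=robot.read_state();print(S["wrist_torque"].round(2),S["force"].round(1),S["t"])
cv2.imwrite("pics/w4.png",im)
E
python3 l2.py; python3 -m inch '[0,0,0,-5,0,0,0,0,-10,0,0,0,0,-15,0,0,0,0,-15,0]' 40; python3 l2.py
```

```text
[273.35172414 246.52758621] [260 232  28  30 290] [0.5808697  0.20336789] [0.08423745 0.02061038] -178.50558
mean dir -2.8964808135787736
[-0.06  0.83  0.52] [-3.7 -0.4  6.2] 5.6167
t: 5.95
tool_pos: [0.5675, 0.2023, 0.1481]
orientation: [-3.086, -0.59, 0.0]
force: [-1.4, 3.0, 5.4]
opening: 0.0499
gripper_force: 40.0
[267.02389078 244.6109215 ] [257 229  21  33 293] [0.5808852  0.20352381] [0.08474047 0.02083063] -178.78786
mean dir -2.277887500370144
[0.39 0.47 0.87] [-1.5  2.4  4.4] 6.0
```

The line stays at about 1.4° while the gripper slips 23° at 0.5–0.9 N m, so the cap is home. I'll release, lift and recheck.

```bash
python3 -m inch '[0,0,0,0,100,0,0,0,0,100,0,0,0,0,100,0,0,0,0,100,0,0,0,0,100,0,0,40,0,100,0,0,80,0,100,0,0,120,0,100,0,0,155,0,100,0,0,155,0,100]' && python3 -m inch '[0,0,0,0,100,0,0,0,0,100]' && python3 l2.py
python3 -m inch '[-5,-40,0,0,0,-51,-317,0,0,0,-51,-317,0,0,0,-51,-317,0,0,0,-51,-317,0,0,0,-51,-317,0,0,0,-51,-317,0,0,0,-51,-317,0,0,0,-51,-317,0,0,0,-51,-317,0,0,0]' && python3 -m inch '[0,0,0,0,0,0,0,0,0,0,0,0,0,0,0]' && python3 w.py w5
```

```text
t: 6.83
tool_pos: [0.5708, 0.2026, 0.3129]
orientation: [-3.085, -0.588, -0.021]
force: [1.2, 0.4, 2.0]
opening: 0.0931
gripper_force: 0.0
t: 7.0
tool_pos: [0.5677, 0.2018, 0.3024]
orientation: [3.086, 0.588, -0.0]
force: [0.1, -0.1, -1.1]
opening: 0.0928
gripper_force: 0.0
[261.91025641 165.20512821] [257 157  10  17  78] [0.58077836 0.20362076] [0.04273378 0.01054123] -178.49532
mean dir -1.9089919742622388
[ 0.02  0.16 -0.02] [-0.2  0.7 -0.2] 7.05
t: 7.88
tool_pos: [0.5156, -0.1163, 0.3008]
orientation: [-3.085, -0.582, 0.005]
force: [1.1, -0.8, 0.3]
opening: 0.0309
gripper_force: 0.0
t: 8.13
tool_pos: [0.5169, -0.1136, 0.3024]
orientation: [-3.085, -0.591, 0.001]
force: [-0.8, 1.3, 0.3]
opening: 0.0109
gripper_force: 0.0
blue [ 16.6 262.9] [0, 253, 39, 35, 182] [0.3419 0.0841 0.182 ]
green [262.5 193.6] [249, 184, 29, 23, 445] [ 0.5193 -0.1159  0.228 ]
8.1833 [ 0.5169 -0.1137  0.3026] [-3.085e+00 -5.910e-01  1.000e-03] [-0.31 -0.08  1.55  0.    1.67  0.88] [-0.9 -0.2 -0.5]
```

View pics/w5.png

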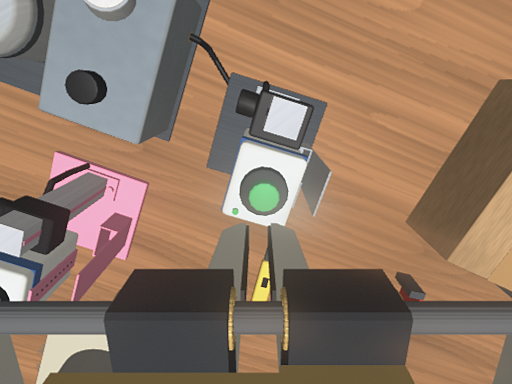

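The view shows the real head on its dark plate, with the button around (264,197). The pink decoy is off to the left. I'll refine the button centre.

```bash
python3 - <<'E'
from h import *
im,K,E=cam("wrist")
h=cv2.cvtColor(im,cv2.COLOR_BGR2HSV)
m=cv2.inRange(h,(40,50,100),(85,255,255));m[:170]=0;m[225:]=0;m[:,:245]=0;m[:,290:]=0
c=max(cv2.findContours(m,0,2)[0],key=cv2.contourArea)
(x,y),r=cv2.minEnclosingCircle(c);print(x,y,r,cv2.boundingRect(c),ray(K,E,x,y,.228),np.linalg.norm(ray(K,E,x+r,y,.228)-ray(K,E,x-r,y,.228)))
print(h[180:216:3,264])
E
```

```text
263.3551330566406 195.266357421875 15.957432746887207 (248, 180, 31, 32) [ 0.51828664 -0.11720082  0.228     ] 0.02560706378639423
[[ 64  56 123]
 [ 64  86 170]
 [ 66  97 220]
 [ 65  95 219]
 [ 65  94 217]
 [ 65  94 215]
 [ 65  93 213]
 [ 64  90 210]
 [ 64  88 208]
 [ 63  85 205]
 [ 63  88 205]
 [ 34  17 123]]
```

```bash
python3 -m inch '[1,-4,-25,0,0,1,-4,-45,0,0,1,-4,-60,0,0,1,-4,-70,0,0,1,-4,-70,0,0,1,-4,-70,0,0]' && python3 -m inch '[0,0,-3,0,0,0,0,-6,0,0,0,0,-8,0,0,0,0,-8,0,0,0,0,-8,0,0]' && python3 -m inch '[0,0,-1,0,0,0,0,-2,0,0,0,0,-2,0,0,0,0,-2,0,0]'
```

```text
t: 8.73
tool_pos: [0.5177, -0.1186, 0.233]
orientation: [-3.086, -0.589, 0.001]
force: [-0.6, -0.2, 0.5]
opening: 0.0002
gripper_force: 0.0
t: 9.15
tool_pos: [0.5186, -0.1192, 0.2262]
orientation: [3.085, 0.588, 0.004]
force: [2.1, -0.0, 4.7]
opening: 0.0003
gripper_force: 2.4
t: 9.48
tool_pos: [0.5187, -0.1192, 0.2243]
orientation: [3.085, 0.588, 0.004]
force: [1.4, 1.6, 6.9]
opening: 0.0004
gripper_force: 3.3
```

```bash
python3 -m inch '[0,0,-1,0,0,0,0,-2,0,0,0,0,-3,0,0,0,0,-3,0,0]' && python3 -m inch '[0,0,-1,0,0,0,0,-2,0,0,0,0,-2,0,0,0,0,-2,0,0]'
```

```text
t: 9.82
tool_pos: [0.5187, -0.1192, 0.2216]
orientation: [3.085, 0.588, 0.004]
force: [-0.0, 0.8, 9.9]
opening: 0.0002
gripper_force: 4.7
t: 10.15
tool_pos: [0.5188, -0.1192, 0.2212]
orientation: [3.084, 0.588, 0.005]
force: [-3.3, 2.8, 17.1]
opening: 0.0005
gripper_force: 8.5
```

The tip stopped moving and the force jumped to 17 N, so the button is fully in. I'll hold it there.

```bash
H='[0,0,0,0,0]'; python3 -m inch '[0,0,0,0,0,0,0,0,0,0,0,0,0,0,0,0,0,0,0,0,0,0,0,0,0,0,0,0,0,0,0,0,0,0,0,0,0,0,0,0,0,0,0,0,0,0,0,0,0,0]' && python3 -m inch '[0,0,0,0,0,0,0,0,0,0,0,0,0,0,0,0,0,0,0,0,0,0,0,0,0,0,0,0,0,0,0,0,0,0,0,0,0,0,0,0,0,0,0,0,0,0,0,0,0,0]' && python3 -m inch '[0,0,0,0,0,0,0,0,0,0,0,0,0,0,0,0,0,0,0,0,0,0,0,0,0,0,0,0,0,0,0,0,0,0,0,0,0,0,0,0,0,0,0,0,0,0,0,0,0,0]' && python3 -m inch '[0,0,0,0,0,0,0,0,0,0,0,0,0,0,0,0,0,0,0,0,0,0,0,0,0,0,0,0,0,0,0,0,0,0,0,0,0,0,0,0,0,0,0,0,0,0,0,0,0,0]' && python3 w.py w6
```

```text
t: 10.98
tool_pos: [0.5188, -0.1192, 0.2212]
orientation: [3.084, 0.588, 0.005]
force: [-2.6, 3.3, 16.6]
opening: 0.0005
gripper_force: 8.5
t: 11.82
tool_pos: [0.5188, -0.1193, 0.2212]
orientation: [3.084, 0.588, 0.006]
force: [-4.3, 2.4, 17.1]
opening: 0.0006
gripper_force: 8.5
t: 12.65
tool_pos: [0.5188, -0.1193, 0.2212]
orientation: [3.084, 0.588, 0.005]
force: [-4.0, 1.5, 17.4]
opening: 0.0005
gripper_force: 8.5
t: 13.48
tool_pos: [0.5188, -0.1193, 0.2212]
orientation: [3.084, 0.588, 0.006]
force: [-3.9, 1.3, 16.9]
opening: 0.0006
gripper_force: 8.5
13.5333 [ 0.5188 -0.1193  0.2212] [3.084 0.588 0.005] [-0.32 -0.06  1.68  0.    1.52  0.87] [-3.7  3.  17.5]
```

View pics/w6.png

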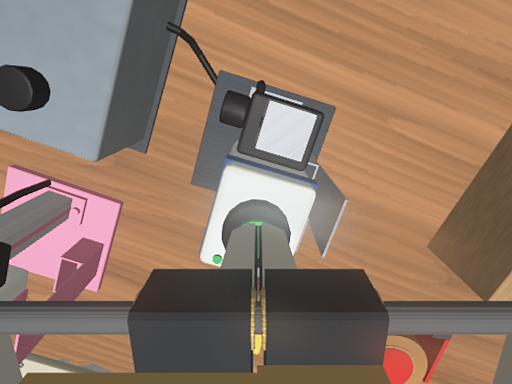

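The shut fingers are on the button at about (257,223), and it has been held in for 3.3 s. I'll hand in.

```bash
python3 -c "
from plant import job
print(job.close_job())"
```

```text
the job is handed in; nothing more can be done
None
```

The blue filler cap is screwed clockwise to its hard stop; after that the green purge button was pressed fully in (about 17 N), held for over 3 s, and was still held in when I handed in the job at about 13.5 s.

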